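Issue one waiting disc at the service counter

ROBOT

A 6-joint arm with a two-finger parallel gripper is mounted at the origin on the work surface. World frame = base frame: x ahead of the robot, y to its left, z up, the work surface at z = 0. Lengths are in mm, angles in rad, forces in N, time in s.
With the tool pointing down it reaches from about 325 to 775 mm from the base axis. Payload 9.3 kg.
Tool frame: the origin (TCP) lies midway between the tips of the shut fingers; the grasp point (between the pads) lies 19 mm behind it; z points along the fingers, y is the line along which they close (so a half turn about z gives the same grasp; the last joint's range is limited). The gripper opens to 85 mm and grips with 20 to 120 N. Pads are 22 mm wide; open, the fingers measure 114 mm over their backs; the gripper's body (76 mm by 85 mm) begins 54 mm behind the grasp point. The pads swing forward as they close: fully open they stand 13 mm farther back than shut.
Start: joints at [1.163, 0.259, 0.021, 1.334, 0, 1.418], TCP at [138.63, 532.239, 231.279] pointing down, gripper open.
Joint ranges: [-3.04, 3.04], [-0.91, 1.82], [-1.04, 1.36], [-1.92, 1.95], [-1.52, 1.45], [-3.14, 3.14]. Speed limits (rad/s): [2.22, 2.22, 2.79, 3.14, 3.14, 3.14].

INTERFACE

Orientations are given as a unit quaternion [w, x, y, z].
In Python, from station import sense, get_image, close_job gives the robot as it stands.
- The arm moves only by the tool play_rows, never from a script. Its argument "increments" is a list that holds one entry, the list of rows, each a list of 6 numbers: the shift along the tool's x, y, z in mm, then the turn, a rotation vector about the tool's x, y, z in degrees. A call has exactly 8 rows; each row shifts and turns the commanded pose from where the row before left it, along the tool's axes as they then stand; what a row does not reach is not made up. A row lasts 1/12 s, in which the tool goes at most 41.7 mm and 7.16 degrees, less where a joint would pass 70% of its speed; a pose out of reach is approached as far as the arm can. A call with a gripper value outside its range is refused whole. "grip" is the finger opening in mm, from 0 to 85.4, set as the call begins (left out, the last holds). The fingers move at their own pace and stop on an object; "force" is the grip in N (left out, the last holds). Time passes only in rows, so rows that do not move let the fingers close, or fill a call up. It gives the time, the measured TCP pose, the force, the opening and the grip force at its end, in the units of the state.
- sense(): the state, without advancing time (a new reading comes with each control period).
- get_image(name): name is "scene" or "top" or "wrist"; returns a dict with "pixels" (384x512x3 uint8, blue, green, red), "intrinsics" (3x3 intrinsics, pixels), "pose" (4x4, takes a point from camera to world coordinates). Camera axes: x right, y up, looking along -z (the intrinsics and any distortion apply to the point x, -y, -z); pixel columns grow to the right and rows downward; lengths in mm; the calibration is good to about 2 mm. A picture is of the moment at which its call begins. There is no depth.
- close_job(): hands the job in; it is judged then, once.
The state is a dict: "time_s": time; "qpos": joint angles; "qvel": joint speeds; "joint_torque": joint torques, N m; "position": TCP position; "orientation": TCP orientation; "force": force on the tool from outside, world axes, zero at the start; "ft_torque": the same for the moment, N m; "finger_gap": finger opening in mm; "gripper_force": force on a finger pad.
Only numpy, scipy, OpenCV 4.12 (cv2) and the standard library are available. Lean on these libraries where they do the work, as an engineer would, in place of code of your own. Each camera call takes 0.05 s, during which the arm holds its last target. There are 200 camera calls.

TASK

Issue one waiting disc to the customer: press the dispenser's plunger right down once and let it come back up, so that a single disc comes out on the counter. Then slide that disc along the counter with the fingertips, never picking it up, until the whole of it lies on the round mat. Leave the other discs in the dispenser and do not disturb the other things on the counter.

Things in the scene. Friction and masses are not known exactly. Their poses are not given: they have to be found in the camera images.
- dispenser: Grey metal disc dispenser screwed to the counter. Origin on the counter under the axis of its magazine, a clear upright tube 61 mm wide, top 55 high. Mouth towards its own -x, plunger at its +x end, z up. Base plate 3 thick, 84 wide, x = -30 to 120; front block with the mouth x = -30 to 30, 71 wide, 24 high; housing behind, x = 30 to 112, 71 wide, 49 high. It does not move.
- magazine (a point): Point on the magazine axis at the dispenser's floor, 3 mm above the counter; five discs lie stacked on it. A full press shoves the lowest disc out of the mouth along the dispenser's -x until its centre is about 77 mm from this axis; it drops flat on the counter there. As the plunger rises the steel ejector tongue goes back in and the next disc sinks into its place: a further press ejects another.
- plunger_top (a point): Centre of the top face of the plunger's round black head (36 mm across, flat top 30 across, 11 thick, on a steel rod 11 across), 70 mm behind the magazine axis (dispenser's +x), 95 mm above the counter when up. It goes straight down with the plunger.
- plunger (a joint): Travel of the plunger in m: 0 up, 0.030 pressed down to its stop. Pushed straight down against a return spring, about 5 N at the start and 10 N at the bottom (a little more when pressed fast); it rises by itself when let go. By a crank it drives the ejector 2.67 times as far (80 mm).
- disc_center (a point): Centre (half-way up) of the lowest disc of the stack, the one that comes out first: plain white plastic disc 48 mm in diameter, 7 thick, 16 g; on the counter its centre is 3.5 mm high.
- mat: Round grey-brown mat, 120 mm in diameter, a vinyl sheet under 1 mm thick stuck to the counter, so that a disc slides onto it without a step. Origin at its centre.
- spare1_center (a point): Centre of the disc number 2 from the bottom of the stack, same size; must stay in the magazine (it sinks by 7 mm when the lowest has gone).
- spare2_center (a point): Centre of the disc number 3 from the bottom of the stack, same size; must stay in the magazine (it sinks by 7 mm when the lowest has gone).
- spare3_center (a point): Centre of the disc number 4 from the bottom of the stack, same size; must stay in the magazine (it sinks by 7 mm when the lowest has gone).
- spare4_center (a point): Centre of the disc number 5 from the bottom of the stack, same size; must stay in the magazine (it sinks by 7 mm when the lowest has gone).
- pen: Ball pen lying on the counter, 150 long, 12 thick, along its own x; origin under its middle. Bystander.
- glue_stick: Upright glue stick, 29 across, 88 high; origin at the centre of its foot. Bystander.
- bell: Counter bell, 80 across, 55 high; origin at the centre of its foot. Bystander.
- sanitiser: Upright hand-sanitiser pump bottle, 58 across, 167 high, spout to its own -x; origin at the centre of its foot. Bystander.
- card_terminal: Card payment terminal, 165 x 80, 46 high at its screen end (own +x); origin under its middle. Bystander.
- stapler: Black stapler, 135 x 34, 49 high; origin under its middle. Bystander.
Mind the look-alikes: they are no part of the job. Leave any red look-alike of the part that bears spare4_center alone.

How it is judged:
By the outcome, as a careful person would: the job done as asked, in the order asked, and still so for the second after the job is handed in, with the robot touching nothing.
It also fails if it takes over 59 s, if anything falls off the work surface, if the arm or the gripper's body presses on something with over 40 N, if the wrist force passes 120 N, or if a joint passes its speed limit or range.

## Working session

There is one attempt and no reset: what is moved stays moved. The work goes in short steps, Python scripts to look and compute and a tool call to move; the robot and the scene stay as the last step left them, time stands still between calls to the robot, and variables do not carry over. Pictures are saved under pics/ and viewed, at most 13 in all, crops included, and the job is handed in when it is done.

Besides the shell and the picture viewer there is one more tool, called as name(argument=value, ...) on one line, values as JSON. play_rows: Moves the arm, as the interface text tells. Its arguments: {"type":"object","properties":{"increments":{"type":"array"},"grip":{"type":"number"},"force":{"type":"number"}},"required":["increments"]}

```bash
mkdir -p pics; python3 - <<'E'
from station import sense,get_image
import cv2,numpy as np
s=sense();print({k:np.round(v,3).tolist() for k,v in s.items()})
for n in("scene","top"):
    d=get_image(n);cv2.imwrite(f"pics/{n}0.png",d["pixels"]);np.savez(f"{n}0.npz",**d);print(n,np.round(d["intrinsics"],1).tolist(),np.round(d["pose"],3).tolist(),[k for k in d])
a=cv2.imread("pics/scene0.png");b=cv2.imread("pics/top0.png")
E
```

```text
{'time_s': 0.0, 'qpos': [1.163, 0.259, 0.021, 1.334, -0.0, 1.418], 'qvel': [-0.001, -0.001, -0.001, -0.001, -0.0, 0.0], 'joint_torque': [-0.0, -55.564, 34.453, 0.014, -0.0, 0.0], 'position': [138.518, 531.974, 230.674], 'orientation': [-0.0, 0.127, 0.992, -0.001], 'force': [-0.817, 0.382, -0.309], 'ft_torque': [0.03, 0.041, -0.034], 'gripper_force': 0.0, 'finger_gap': 85.733}
scene [[373.2, 0.0, 255.9], [0.0, 373.2, 192.2], [0.0, 0.0, 1.0]] [[-0.794, -0.507, 0.335, 973.12], [0.608, -0.673, 0.422, 444.982], [0.011, 0.539, 0.842, 921.827], [0.0, 0.0, 0.0, 1.0]] ['pixels', 'intrinsics', 'pose']
top [[443.6, 0.0, 255.9], [0.0, 443.6, 181.5], [0.0, 0.0, 1.0]] [[-0.011, 0.994, -0.111, 521.107], [-1.0, -0.008, 0.029, 40.814], [0.028, 0.112, 0.993, 1221.128], [0.0, 0.0, 0.0, 1.0]] ['pixels', 'intrinsics', 'pose']
```

View pics/top0.png

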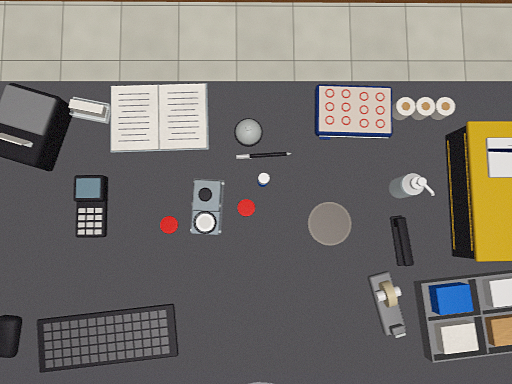

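View pics/scene0.png

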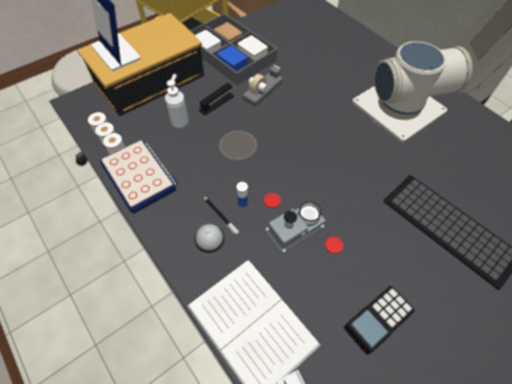

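The top view shows the dispenser with its magazine at about (205,222), its plunger at (205,195) and its mouth facing down. The mat is at (330,223), and red look-alikes sit at (169,225) and (247,208). The scene view shows the plunger at (290,217), the magazine at (310,213) and the mat at (238,145). I'll enlarge both.

```bash
cat > h.py <<'E'
import numpy as np,cv2
def load(n):
    d=np.load(n+".npz");return d["pixels"],d["intrinsics"],d["pose"]
def ray(K,P,u,v):
    d=P[:3,:3]@np.array([(u-K[0,2])/K[0,0],-(v-K[1,2])/K[1,1],-1.]);return P[:3,3],d
def at_z(K,P,u,v,z):
    o,d=ray(K,P,u,v);return o+d*(z-o[2])/d[2]
def tri(*rs):
    A=0;b=0
    for o,d in rs:
        d=d/np.linalg.norm(d);M=np.eye(3)-np.outer(d,d);A=A+M;b=b+M@o
    return np.linalg.solve(A,b)
def proj(K,P,X):
    c=P[:3,:3].T@(np.asarray(X,float)-P[:3,3]);return K[0,0]*c[0]/-c[2]+K[0,2],K[1,1]*-c[1]/-c[2]+K[1,2]
E
python3 - <<'E'
from h import *
a=load("top0");b=load("scene0")
A=cv2.resize(a[0][170:250,155:255],None,fx=6,fy=6,interpolation=cv2.INTER_CUBIC)[:, :600]
B=cv2.resize(b[0][180:260,255:350],None,fx=6,fy=6,interpolation=cv2.INTER_CUBIC)
cv2.imwrite("pics/cropA.png",A);cv2.imwrite("pics/cropB.png",B)
for u,v in((205,222),(330,223),(169,225),(247,208),(264,180)):print(at_z(a[1],a[2],u,v,3).round())
# mat by colour
for n,c in((a,(330,223)),(b,(238,145))):
    im=n[0].astype(int);ref=im[c[1],c[0]];m=(abs(im-ref).sum(2)<40).astype(np.uint8)
    k,l,st,ce=cv2.connectedComponentsWithStats(m);i=l[c[1],c[0]];print(ref,st[i],ce[i],at_z(n[1],n[2],*ce[i],1).round(1))
E
```

```text
[548. 146.   3.]
[ 541. -197.    3.]
[541. 243.   3.]
[585.  31.   3.]
[662. -17.   3.]
[117 123 130] [ 310  203   42   41 1271] [329.67191188 222.83398899] [ 541.8 -196.3    1. ]
[ 94  99 106] [218 130  40  31 971] [237.52008239 144.80432544] [ 544.6 -194.1    1. ]
```

View pics/cropA.png

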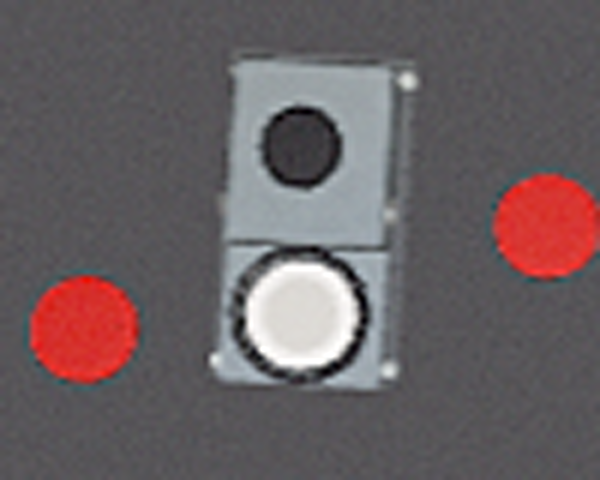

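View pics/cropB.png

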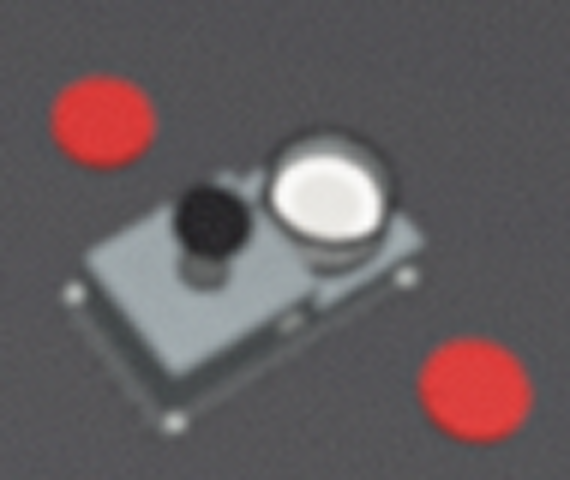

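The top crop shows the plunger head at (301,147), the magazine ring at (300,314), and plate screws at (408,80), (390,370) and (215,360). The scene crop shows the plunger head at (213,221), the magazine rim at about (333,195), and screws at (73,294), (175,424) and (407,277).

```bash
python3 - <<'E'
from h import *
a=load("top0");b=load("scene0")
ua=lambda x,y:(155+(x+.5)/6-.5,170+(y+.5)/6-.5)
ub=lambda x,y:(255+(x+.5)/6-.5,180+(y+.5)/6-.5)
T=lambda p,q:tri(ray(a[1],a[2],*ua(*p)),ray(b[1],b[2],*ub(*q))).round(1)
print("plunger",T((301,147),(213,220)))
print("white top",T((300,314),(327,197)))
for p,q in (((408,80),(73,294)),((390,370),(232,180)),((215,360),(407,277))):
  print("screw",at_z(a[1],a[2],*ua(*p),4).round(1),at_z(b[1],b[2],*ub(*q),4).round(1))
print("screw4",at_z(b[1],b[2],*ub(175,424),4).round(1))
print("ring z55",at_z(a[1],a[2],*ua(300,314),55).round(1),at_z(a[1],a[2],*ua(300,314),38).round(1),"pl z95",at_z(a[1],a[2],*ua(301,147),95).round(1),at_z(b[1],b[2],*ub(213,220),95).round(1))
print("red",at_z(a[1],a[2],*ua(84,329),3).round(1),at_z(a[1],a[2],*ua(547,226),3).round(1))
E
```

```text
plunger [616.9 138.6  90.6]
white top [547.4 143.   42.4]
screw [654.4  97.5   4. ] [656.4  97.2   4. ]
screw [522.2 106.    4. ] [559.   95.3   4. ]
screw [527.6 185.1   4. ] [528.1 183.3   4. ]
screw4 [660.3 174.9   4. ]
ring z55 [546.8 142.3  55. ] [547.2 143.8  38. ] pl z95 [616.3 138.5  95. ] [619.1 139.9  95. ]
red [542.2 244.5   3. ] [586.8  34.3   3. ]
```

play_rows(increments=[[[0, 0, 0, 0, 0, 7], [0, 0, 0, 0, 0, 7], [0, 0, 0, 0, 0, 7], [0, 0, 0, 0, 0, 7], [0, 0, 0, 0, 0, 7], [0, 0, 0, 0, 0, 7], [0, 0, 0, 0, 0, 7], [0, 0, 0, 0, 0, 7]]], grip=0, force=20)

```text
time_s: 0.77
position: [138.5, 532.1, 230.9]
orientation: [0.0, 0.58, 0.814, -0.0]
force: [-0.1, 0.8, 0.3]
finger_gap: -0.2
gripper_force: 0.0
```

```bash
cat > go.py <<'E'
import sys,numpy as np
from scipy.spatial.transform import Rotation as R
from station import sense
s=sense();q=s["orientation"];r=R.from_quat(np.roll(q,-1));M=r.as_matrix()
print("t",round(float(s["time_s"]),2),"p",np.round(s["position"],1),"F",np.round(s["force"],1),"gap",round(float(s["finger_gap"]),1),"x",M[:,0].round(3),"z",M[:,2].round(3))
for i in range(1,len(sys.argv)-2,3):
    t=np.array(sys.argv[i:i+3],float);print("tool shift",(M.T@(t-s["position"])).round(1))
E
python3 go.py 617.4 138.9 150
```

```text
t 0.77 p [138.5 532.1 230.9] F [-0.1  0.8  0.3] gap -0.2 x [-0.326  0.945 -0.001] z [-0.    -0.001 -1.   ]
tool shift [-527.9  324.3   81. ]
```

play_rows(increments=[[[-30, 18, 0, 0, 0, 0], [-30, 18, 0, 0, 0, 0], [-30, 18, 0, 0, 0, 0], [-30, 18, 0, 0, 0, 0], [-30, 18, 0, 0, 0, 0], [-30, 18, 0, 0, 0, 0], [-30, 18, 0, 0, 0, 0], [-30, 18, 0, 0, 0, 0]]])

```text
time_s: 1.43
position: [355.1, 352.3, 231.1]
orientation: [-0.0, 0.578, 0.816, -0.0]
force: [0.4, -0.1, -0.5]
finger_gap: 0.3
gripper_force: 0.0
```

play_rows(increments=[[[-30, 18, 0, 0, 0, 0], [-30, 18, 0, 0, 0, 0], [-30, 18, 0, 0, 0, 0], [-30, 18, 0, 0, 0, 0], [-30, 18, 0, 0, 0, 0], [-30, 18, 0, 0, 0, 0], [-30, 18, 0, 0, 0, 0], [0, 0, 0, 0, 0, 7]]])

```text
time_s: 2.1
position: [546.7, 193.7, 229.9]
orientation: [0.0, 0.626, 0.779, -0.001]
force: [-1.7, -0.1, -1.0]
finger_gap: -0.1
gripper_force: 0.0
```

```bash
python3 go.py 617.4 138.9 130; python3 - <<'E'
from station import get_image
import cv2,numpy as np
d=get_image("wrist");cv2.imwrite("pics/w1.png",d["pixels"]);np.savez("w1.npz",**d)
from h import *
for X in ((617.4,138.9,95),(547.5,143.3,38),(470.7,148.1,7)):print(np.round(proj(d["intrinsics"],d["pose"],X)))
E
```

```text
t 2.1 p [546.7 193.7 229.9] F [-1.7 -0.1 -1. ] gap -0.1 x [-0.215  0.977 -0.001] z [-0.    -0.001 -1.   ]
tool shift [-68.6  57.3 100. ]
[319. 251.]
[245. 209.]
[179. 181.]
```

View pics/w1.png

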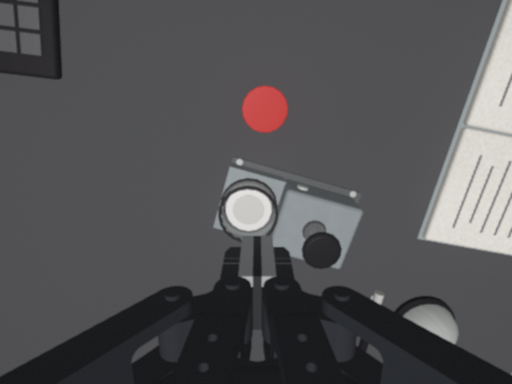

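The wrist view shows the plunger head at (322,250) and the magazine at (248,210). Both are within about 3 px of the prediction, so I'll go above the plunger and press.

play_rows(increments=[[[-12, 10, 0, 0, 0, 0], [-24, 20, 0, 0, 0, 0], [-24, 20, 0, 0, 0, 0], [-8.6, 7.3, 10, 0, 0, 0], [0, 0, 30, 0, 0, 0], [0, 0, 30, 0, 0, 0], [0, 0, 30, 0, 0, 0], [0, 0, 15, 0, 0, 0]]])

```text
time_s: 2.82
position: [611.4, 143.0, 112.3]
orientation: [-0.002, 0.625, 0.78, -0.002]
force: [-0.7, 0.2, -0.1]
finger_gap: 0.0
gripper_force: 0.0
```

```bash
python3 go.py 617.4 138.9 95
```

```text
t 2.82 p [611.4 143.  112.3] F [-0.7  0.2 -0.1] gap 0.0 x [-0.218  0.976  0.001] z [-0.005 -0.    -1.   ]
tool shift [-5.3  5.  17.2]
```

play_rows(increments=[[[-3, 3, 0, 0, 0, 0], [-2, 2, 4, 0, 0, 0], [0, 0, 6, 0, 0, 0], [0, 0, 6, 0, 0, 0], [0, 0, 4, 0, 0, 0], [0, 0, 4, 0, 0, 0], [0, 0, 4, 0, 0, 0], [0, 0, 4, 0, 0, 0]]])

```text
time_s: 3.48
position: [619.7, 139.1, 85.4]
orientation: [0.001, 0.626, 0.779, 0.001]
force: [-2.7, 0.0, 9.4]
finger_gap: 0.2
gripper_force: 4.7
```

play_rows(increments=[[[0, 0, 4, 0, 0, 0], [0, 0, 4, 0, 0, 0], [0, 0, 3, 0, 0, 0], [0, 0, 3, 0, 0, 0], [0, 0, 2, 0, 0, 0], [0, 0, 0, 0, 0, 0], [0, 0, 0, 0, 0, 0], [0, 0, 0, 0, 0, 0]]])

```text
time_s: 4.15
position: [619.7, 139.1, 69.6]
orientation: [0.001, 0.626, 0.779, 0.001]
force: [-2.6, -1.7, 7.9]
finger_gap: 0.3
gripper_force: 4.2
```

play_rows(increments=[[[0, 0, 1.5, 0, 0, 0], [0, 0, 1, 0, 0, 0], [0, 0, 1, 0, 0, 0], [0, 0, 1, 0, 0, 0], [0, 0, 0.5, 0, 0, 0], [0, 0, 0.5, 0, 0, 0], [0, 0, 0, 0, 0, 0], [0, 0, 0, 0, 0, 0]]])

```text
time_s: 4.82
position: [619.8, 139.1, 65.0]
orientation: [0.001, 0.626, 0.779, 0.001]
force: [-5.8, -0.6, 15.7]
finger_gap: 0.2
gripper_force: 7.8
```

play_rows(increments=[[[0, 0, 0.5, 0, 0, 0], [0, 0, 0.5, 0, 0, 0], [0, 0, 0.5, 0, 0, 0], [0, 0, 0, 0, 0, 0], [0, 0, 0, 0, 0, 0], [0, 0, 0, 0, 0, 0], [0, 0, 0, 0, 0, 0], [0, 0, 0, 0, 0, 0]]])

```text
time_s: 5.48
position: [619.8, 139.1, 64.9]
orientation: [0.001, 0.626, 0.779, 0.001]
force: [-9.4, -1.2, 28.1]
finger_gap: -0.2
gripper_force: 13.4
```

The plunger is on its stop: z doesn't change and the force is rising. I'll let it come up.

play_rows(increments=[[[0, 0, -5, 0, 0, 0], [0, 0, -7, 0, 0, 0], [0, 0, -7, 0, 0, 0], [0, 0, -7, 0, 0, 0], [0, 0, -12, 0, 0, 0], [0, 0, -20, 0, 0, 0], [0, 0, -30, 0, 0, 0], [0, 0, -30, 0, 0, 0]]])

```text
time_s: 6.15
position: [618.8, 138.9, 179.8]
orientation: [-0.001, 0.627, 0.779, -0.001]
force: [0.4, 0.4, 0.3]
finger_gap: -0.2
gripper_force: 0.0
```

```bash
python3 - <<'E'
from station import get_image
from h import *
ims=[]
for n in("top","wrist"):
    d=get_image(n);np.savez(n+"1.npz",**d);im=d["pixels"]
    if n=="top": im=cv2.resize(im[180:265,150:262],(448,340),interpolation=cv2.INTER_CUBIC)
    else: im=cv2.resize(im,None,fx=.68,fy=.68)
    ims.append(im)
h=max(i.shape[0] for i in ims);cv2.imwrite("pics/c1.png",np.hstack([cv2.copyMakeBorder(i,0,h-i.shape[0],0,0,0) for i in ims]))
d=load("top1");print(np.round(proj(d[1],d[2],(470.7,148.1,7)),1))
E
python3 go.py
```

```text
[203.9 250.6]
t 6.25 p [621.3 139.2 184.5] F [ 0.  -0.2  1.1] gap 0.0 x [-0.215  0.977 -0.001] z [ 0.008  0.001 -1.   ]
```

View pics/c1.png

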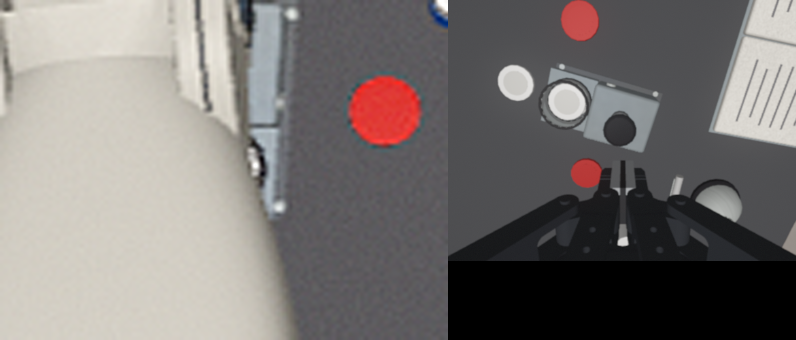

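The disc is out, lying at wrist pixel (99,122), and the plunger is back up. Next I'll work out its position.

```bash
cat > disc.py <<'E'
from h import *
def disc(d,u,v):
    m=(d[0].min(2)>150).astype(np.uint8);k,l,st,ce=cv2.connectedComponentsWithStats(m)
    i=l[int(v),int(u)];return st[i],ce[i],at_z(d[1],d[2],*ce[i],7).round(1)
E
python3 - <<'E'
from disc import *
d=load("wrist1");print(disc(d,98.5,122))
for X in((547.5,143.3,31),(617.4,138.9,95)):print(np.round(proj(d[1],d[2],X),1))
E
python3 go.py 488 214 184
```

```text
(array([  73,   96,   53,   52, 2154], dtype=int32), array([ 99.10445682, 121.43871866]), array([473.4, 148.6,   7. ]))
[172.3 148.8]
[248.4 191.8]
t 6.25 p [621.3 139.2 184.5] F [ 0.  -0.2  1.1] gap 0.0 x [-0.215  0.977 -0.001] z [ 0.008  0.001 -1.   ]
tool shift [ 101.7 -114.1   -0.5]
```

play_rows(increments=[[[10, -14, 0, 0, 0, 0], [20, -28, 0, 0, 0, 0], [20, -28, 0, 0, 0, 0], [20, -28, 0, 0, 0, 0], [20, -28, 0, 0, 0, 0], [11, -18, 0, 0, 0, 0], [0, 0, 0, 0, 0, 0], [0, 0, 0, 0, 0, 0]]], grip=30)

```text
time_s: 6.92
position: [456.4, 207.1, 179.5]
orientation: [0.0, 0.626, 0.78, 0.0]
force: [-0.1, -0.9, -1.0]
finger_gap: 30.1
gripper_force: 0.0
```

```bash
python3 - <<'E'
from station import get_image
from disc import *
d=get_image("wrist");np.savez("wrist2.npz",**d);cv2.imwrite("pics/w2.png",d["pixels"])
p=proj(d["intrinsics"],d["pose"],(472,148,7));print(np.round(p));print(disc(load("wrist2"),*p))
E
python3 go.py 459 207 12
```

```text
[257. 227.]
(array([ 234,  203,   50,   47, 1808], dtype=int32), array([258.37278761, 225.89269912]), array([472.9, 149.1,   7. ]))
t 6.97 p [457.4 206.8 179.4] F [ 1.1  0.7 -0.1] gap 30.0 x [-0.215  0.977 -0.   ] z [ 0.001  0.    -1.   ]
tool shift [ -0.2   1.5 167.4]
```

View pics/w2.png

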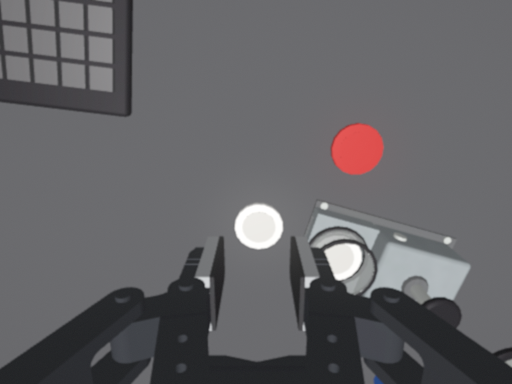

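The disc lies at (258,226) in the wrist view, ahead of the opened fingertips. I'll descend behind it.

play_rows(increments=[[[1, 3.5, 15, 0, 0, 0.9], [0, 0, 30, 0, 0, 0], [0, 0, 30, 0, 0, 0], [0, 0, 30, 0, 0, 0], [0, 0, 25, 0, 0, 0], [0, 0, 18, 0, 0, 0], [0, 0, 10, 0, 0, 0], [0, 0, 6, 0, 0, 0]]])

```text
time_s: 7.63
position: [460.6, 207.6, 13.2]
orientation: [-0.001, 0.633, 0.774, -0.001]
force: [-0.1, 0.5, -0.5]
finger_gap: 30.0
gripper_force: 0.0
```

```bash
python3 go.py 461 207.8 5
```

```text
t 7.63 p [460.6 207.6  13.2] F [-0.1  0.5 -0.5] gap 30.0 x [-0.198  0.98  -0.   ] z [-0.003 -0.001 -1.   ]
tool shift [0.1 0.4 8.2]
```

Now I'll feel for the counter gently.

play_rows(increments=[[[0, 0, 1, 0, 0, 0], [0, 0, 2, 0, 0, 0], [0, 0, 2, 0, 0, 0], [0, 0, 1, 0, 0, 0], [0, 0, 1, 0, 0, 0], [0, 0, 0, 0, 0, 0], [0, 0, 0, 0, 0, 0], [0, 0, 0, 0, 0, 0]]])

```text
time_s: 8.3
position: [460.4, 208.5, 8.5]
orientation: [0.0, 0.633, 0.774, 0.0]
force: [-1.0, -0.1, -0.3]
finger_gap: 30.2
gripper_force: 0.0
```

play_rows(increments=[[[0, 0, 1, 0, 0, 0], [0, 0, 0.5, 0, 0, 0], [0, 0, 0.5, 0, 0, 0], [0, 0, 0, 0, 0, 0], [0, 0, 0, 0, 0, 0], [0, 0, 0, 0, 0, 0], [0, 0, 0, 0, 0, 0], [0, 0, 0, 0, 0, 0]]])

```text
time_s: 8.97
position: [460.3, 208.4, 6.3]
orientation: [0.0, 0.633, 0.774, 0.0]
force: [1.2, 0.3, 0.4]
finger_gap: 30.3
gripper_force: 0.0
```

play_rows(increments=[[[0, 0, 1, 0, 0, 0], [0, 0, 1, 0, 0, 0], [0, 0, 1, 0, 0, 0], [0, 0, 0.5, 0, 0, 0], [0, 0, 0.5, 0, 0, 0], [0, 0, 0, 0, 0, 0], [0, 0, 0, 0, 0, 0], [0, 0, 0, 0, 0, 0]]])

```text
time_s: 9.63
position: [460.3, 208.4, 2.3]
orientation: [0.0, 0.633, 0.774, 0.0]
force: [-0.3, -0.5, 0.2]
finger_gap: 30.1
gripper_force: 0.0
```

play_rows(increments=[[[0, 0, 0.5, 0, 0, 0], [0, 0, 0.5, 0, 0, 0], [0, 0, 0, 0, 0, 0], [0, 0, 0, 0, 0, 0], [0, 0, 0, 0, 0, 0], [0, 0, 0, 0, 0, 0], [0, 0, 0, 0, 0, 0], [0, 0, 0, 0, 0, 0]]])

```text
time_s: 10.3
position: [460.3, 208.4, 1.3]
orientation: [0.0, 0.633, 0.774, 0.0]
force: [0.5, -0.4, -0.5]
finger_gap: 29.9
gripper_force: 0.0
```

play_rows(increments=[[[0, 0, 0.5, 0, 0, 0], [0, 0, 0.5, 0, 0, 0], [0, 0, 0.5, 0, 0, 0], [0, 0, 0, 0, 0, 0], [0, 0, 0, 0, 0, 0], [0, 0, 0, 0, 0, 0], [0, 0, 0, 0, 0, 0], [0, 0, 0, 0, 0, 0]]])

```text
time_s: 10.97
position: [460.3, 208.4, -0.2]
orientation: [-0.0, 0.633, 0.774, 0.0]
force: [-0.4, 1.0, 0.7]
finger_gap: 29.8
gripper_force: 0.0
```

play_rows(increments=[[[0, 0, 0.5, 0, 0, 0], [0, 0, 0.5, 0, 0, 0], [0, 0, 0, 0, 0, 0], [0, 0, 0, 0, 0, 0], [0, 0, 0, 0, 0, 0], [0, 0, 0, 0, 0, 0], [0, 0, 0, 0, 0, 0], [0, 0, 0, 0, 0, 0]]])

```text
time_s: 11.63
position: [460.4, 208.5, -0.4]
orientation: [0.0, 0.633, 0.774, 0.0]
force: [-3.7, -0.8, 11.1]
finger_gap: 30.1
gripper_force: 5.6
```

play_rows(increments=[[[0, 0, -1.5, 0, 0, 0], [0, 0, -1.5, 0, 0, 0], [-4, 0, 0, 0, 0, 0], [-6, 0, 0, 0, 0, 0], [-6, 0, 0, 0, 0, 0], [-4, 0, 0, 0, 0, 0], [-4, 0, 0, 0, 0, 0], [-4, 0, 0, 0, 0, 0]]])

```text
time_s: 12.3
position: [465.9, 180.3, 1.7]
orientation: [-0.0, 0.633, 0.774, -0.0]
force: [-0.5, 0.6, -0.5]
finger_gap: 30.3
gripper_force: 0.0
```

play_rows(increments=[[[-4, 0, 0, 0, 0, 0], [-4, 0, 0, 0, 0, 0], [-5, 0, 0, 0, 0, 0], [-6, 0, 0, 0, 0, 0], [-7, 0, 0, 0, 0, 0], [-7, 0, 0, 0, 0, 0], [-7, 0, 0, 0, 0, 0], [-4, 0, 0, 0, 0, 0]]])

```text
time_s: 12.97
position: [470.3, 137.6, 1.2]
orientation: [-0.003, 0.632, 0.775, -0.002]
force: [-21.1, 9.3, 13.2]
finger_gap: 29.9
gripper_force: 0.1
```

```bash
python3 go.py 537 -165.6 1.5; python3 - <<'E'
from station import get_image
from disc import *
d=get_image("wrist");np.savez("wrist3.npz",**d);cv2.imwrite("pics/w3.png",d["pixels"])
E
```

```text
t 12.97 p [470.3 137.6   1.2] F [-21.1   9.3  13.2] gap 29.9 x [-0.2    0.98   0.003] z [-0.008  0.001 -1.   ]
tool shift [-310.4    4.6   -1.2]
```

View pics/w3.png

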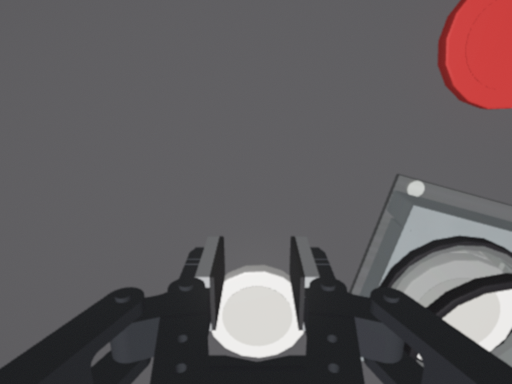

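The disc sits in front of the fingertips at about (258,312). The 20 N sideways force means the gripper linkage is brushing the dispenser on the +x side, so I'll back away in -x.

play_rows(increments=[[[3, -6, 0, 0, 0, 0], [5, -5, 0, 0, 0, 0], [5, -5, 0, 0, 0, 0], [0, 0, 0, 0, 0, 0], [0, 0, 0, 0, 0, 0], [0, 0, 0, 0, 0, 0], [0, 0, 0, 0, 0, 0], [0, 0, 0, 0, 0, 0]]])

```text
time_s: 13.68
position: [456.7, 147.4, 1.8]
orientation: [0.0, 0.633, 0.774, 0.0]
force: [-0.3, -0.3, -0.4]
finger_gap: 29.8
gripper_force: 0.0
```

```bash
python3 - <<'E'
from station import get_image
from disc import *
for n in("wrist3","wrist4"):
    if n=="wrist4":
        d=get_image("wrist");np.savez("wrist4.npz",**d)
    e=load(n);print(disc(e,258,312))
    for X in((547.5,143.3,31),(528,184,4)):print(np.round(proj(e[1],e[2],X)))
w=load("wrist4")[0];cv2.imwrite("pics/w4.png",w)
d=get_image("scene");np.savez("scene4.npz",**d)
c=cv2.resize(d["pixels"][150:290,230:400],None,fx=2.7,fy=2.7,interpolation=cv2.INTER_CUBIC)
w=cv2.resize(w,(336,252));w=cv2.copyMakeBorder(w,0,c.shape[0]-252,0,0,0);cv2.imwrite("pics/c4.png",np.hstack([c,w]))
E
python3 go.py
```

```text
(array([ 210,  270,   95,   88, 6104], dtype=int32), array([256.797346  , 314.59846003]), array([477.8, 109.7,   7. ]))
[452. 313.]
[409. 184.]
(array([ 231,  289,   76,   73, 4304], dtype=int32), array([267.65427509, 327.57249071]), array([470.8, 112.8,   7. ]))
[475. 338.]
[430. 210.]
t 13.78 p [456.6 147.4   1.7] F [-0.1  0.5 -0. ] gap 29.3 x [-0.199  0.98  -0.   ] z [ 0.  0. -1.]
```

View pics/c4.png

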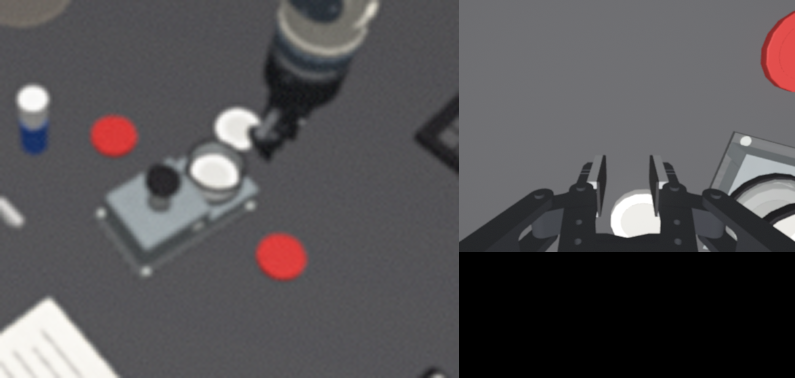

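play_rows(increments=[[[-3, -0.6, 0, 0, 0, 0], [-5, -1, 0, 0, 0, 0], [-5, -1, 0, 0, 0, 0], [-5, -1, 0, 0, 0, 0], [-5, -1, 0, 0, 0, 0], [-5, -1, 0, 0, 0, 0], [-5, -1, 0, 0, 0, 0], [-5, -1, 0, 0, 0, 0]]])

```text
time_s: 14.45
position: [456.5, 108.0, 1.8]
orientation: [0.0, 0.633, 0.774, -0.0]
force: [-0.7, 0.6, 0.7]
finger_gap: 30.0
gripper_force: 0.0
```

play_rows(increments=[[[-5, -1, 0, 0, 0, 0], [-5, -1, 0, 0, 0, 0], [-5, -1, 0, 0, 0, 0], [-5, -1, 0, 0, 0, 0], [-5, -1, 0, 0, 0, 0], [-5, -1, 0, 0, 0, 0], [-5, -1, 0, 0, 0, 0], [-3, -0.6, 0, 0, 0, 0]]])

```text
time_s: 15.12
position: [456.7, 69.3, 1.8]
orientation: [0.0, 0.633, 0.774, -0.0]
force: [0.6, -0.7, 0.9]
finger_gap: 30.2
gripper_force: 0.0
```

```bash
python3 - <<'E'
from station import get_image
from disc import *
d=get_image("wrist");np.savez("wrist5.npz",**d);e=load("wrist5")
print(disc(e,258,312))
E
python3 go.py
```

```text
(array([ 249,  277,   58,   82, 3334], dtype=int32), array([276.84523095, 321.85182963]), array([474.3,  38.8,   7. ]))
t 15.17 p [456.7  69.1   1.8] F [ 0.5 -0.5  0.1] gap 30.1 x [-0.199  0.98  -0.   ] z [-0. -0. -1.]
```

```bash
python3 - <<'E'
from disc import *
e=load("wrist5");m=e[0].min(2)>150
for r in range(275,360,12):
    c=np.where(m[r,230:330])[0]+230
    if len(c):print(r,c.min(),c.max(),at_z(e[1],e[2],c.min(),r,7).round(1))
cs=[];
ys,xs=np.where(m[:, :]);
k,l=cv2.connectedComponents(m.astype(np.uint8));i=l[321,277]
pts=[at_z(e[1],e[2],np.where(l[r]==i)[0].min(),r,7)[:2] for r in range(280,345)]
from scipy.optimize import least_squares
print(least_squares(lambda c:np.hypot(*(np.array(pts)-c).T)-24,[474,38]).x.round(1))
E
```

```text
287 266 308 [465.4  56.2   7. ]
299 256 293 [462.2  49.1   7. ]
311 251 295 [461.2  42.2   7. ]
323 249 297 [461.5  35.5   7. ]
335 251 306 [463.8  29.    7. ]
347 258 306 [468.5  22.8   7. ]
[484.6  41.6]
```

View pics/w4.png

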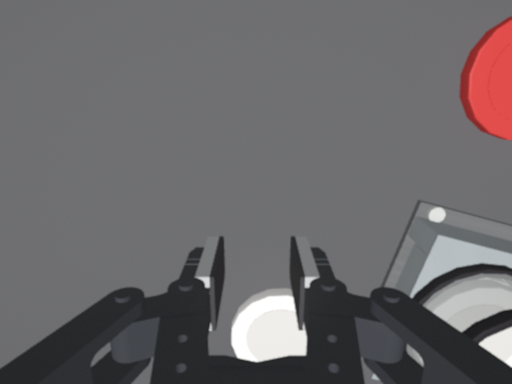

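The disc slid past the right finger to about (485,42). I'll lift a little, recentre behind it and turn slightly towards the mat.

play_rows(increments=[[[4, 0, -8, 0, 0, -2.4], [6, 0, -8, 0, 0, 0], [0, 0, 0, 0, 0, 0], [0, 0, 0, 0, 0, 0], [0, 0, 0, 0, 0, 0], [0, 0, 0, 0, 0, 0], [0, 0, 0, 0, 0, 0], [0, 0, 0, 0, 0, 0]]])

```text
time_s: 15.83
position: [454.3, 79.6, 17.6]
orientation: [-0.0, 0.616, 0.787, -0.0]
force: [0.1, -1.0, 0.0]
finger_gap: 29.7
gripper_force: 0.0
```

```bash
python3 go.py 474 84.3 17.8
```

```text
t 15.83 p [454.3  79.6  17.6] F [ 0.1 -1.   0. ] gap 29.7 x [-0.24   0.971  0.   ] z [-0. -0. -1.]
tool shift [-0.1 20.2 -0.3]
```

play_rows(increments=[[[0, 6, 0, 0, 0, 0], [0, 8, 0, 0, 0, 0], [0, 6, 0, 0, 0, 0], [0, 0, 6, 0, 0, 0], [0, 0, 6, 0, 0, 0], [0, 0, 4, 0, 0, 0], [0, 0, 0, 0, 0, 0], [0, 0, 0, 0, 0, 0]]])

```text
time_s: 16.5
position: [473.2, 84.4, 1.3]
orientation: [-0.001, 0.616, 0.787, -0.0]
force: [-0.0, -0.3, -0.1]
finger_gap: 30.0
gripper_force: 0.0
```

```bash
cat >> disc.py <<'E'
def wr(n,u=265,v=325):
    from station import get_image
    from scipy.optimize import least_squares
    d=get_image("wrist");np.savez(n+".npz",**d);e=load(n);s,c,p=disc(e,u,v);print(s,p)
    l=cv2.connectedComponents((e[0].min(2)>150).astype(np.uint8))[1];i=l[int(v),int(u)]
    for f in(np.min,np.max):
        pts=np.array([at_z(e[1],e[2],f(np.where(l[r]==i)[0]),r,7)[:2] for r in range(s[1]+8,s[1]+s[3]-8)])
        r=least_squares(lambda c:np.hypot(*(pts-c).T)-24,p[:2],loss="soft_l1");print(f.__name__,r.x.round(1),"cost",round(r.cost/len(pts),2))
E
python3 go.py; python3 -c "from disc import *;wr('w6')"
```

```text
t 16.5 p [473.2  84.4   1.3] F [-0.  -0.3 -0.1] gap 30.0 x [-0.24   0.971  0.   ] z [-0.001 -0.    -1.   ]
[ 207  298   98   64 4845] [483.5  47.4   7. ]
min [485.8  41.3] cost 0.19
max [484.4  40.5] cost 0.16
```

It is centred now, so I'll push.

play_rows(increments=[[[-3, 0.2, 0, 0, 0, 0], [-5, 0.3, 0, 0, 0, 0], [-5, 0.5, 0, 0, 0, 0], [-4, 0, 0, 0, 0, 0], [-4, 0, 0, 0, 0, 0], [-5, 0, 0, 0, 0, 0], [-6, 0, 0, 0, 0, 0], [-6, 0, 0, 0, 0, 0]]])

```text
time_s: 17.22
position: [484.1, 47.2, 1.8]
orientation: [0.0, 0.616, 0.787, -0.0]
force: [0.8, 0.2, 0.3]
finger_gap: 30.2
gripper_force: 0.1
```

play_rows(increments=[[[-6, 0, 0, 0, 0, 0], [-6, 0, 0, 0, 0, 0], [-6, 0, 0, 0, 0, 0], [-6, 0, 0, 0, 0, 0], [-6, 0, 0, 0, 0, 0], [-6, 0, 0, 0, 0, 0], [-6, 0, 0, 0, 0, 0], [-4, 0, 0, 0, 0, 0]]])

```text
time_s: 17.88
position: [495.2, 2.4, 1.8]
orientation: [0.0, 0.616, 0.787, -0.0]
force: [-0.3, 0.2, -0.6]
finger_gap: 30.0
gripper_force: 0.1
```

```bash
python3 go.py; python3 -c "from disc import *;wr('w7')"
```

```text
t 17.88 p [495.2   2.4   1.8] F [-0.3  0.2 -0.6] gap 30.0 x [-0.24   0.971 -0.   ] z [ 0. -0. -1.]
[ 209  265   96   92 6363] [503.5 -24.3   7. ]
min [507.3 -27.3] cost 1.24
max [501.6 -28.8] cost 1.23
```

The disc is cradled and tracking well, with about 173 mm to go.

play_rows(increments=[[[-4, 0, 0, 0, 0, 0], [-7, 0, 0, 0, 0, 0], [-8, 0, 0, 0, 0, 0], [-8, 0, 0, 0, 0, 0], [-8, 0, 0, 0, 0, 0], [-8, 0, 0, 0, 0, 0], [-8, 0, 0, 0, 0, 0], [-8, 0, 0, 0, 0, 0]]])

```text
time_s: 18.6
position: [509.3, -55.0, 1.8]
orientation: [-0.0, 0.616, 0.787, 0.0]
force: [-0.3, -0.1, -0.6]
finger_gap: 30.1
gripper_force: 0.0
```

play_rows(increments=[[[-8, 0, 0, 0, 0, 0], [-8, 0, 0, 0, 0, 0], [-8, 0, 0, 0, 0, 0], [-8, 0, 0, 0, 0, 0], [-8, 0, 0, 0, 0, 0], [-8, 0, 0, 0, 0, 0], [-7, 0, 0, 0, 0, 0], [-4, 0, 0, 0, 0, 0]]])

```text
time_s: 19.27
position: [523.6, -112.4, 1.7]
orientation: [0.0, 0.617, 0.787, -0.0]
force: [0.1, 0.3, -0.3]
finger_gap: 29.9
gripper_force: 0.0
```

```bash
python3 go.py 537 -165.6 1.8; python3 -c "from disc import *;wr('w8')"
```

```text
t 19.27 p [ 523.6 -112.4    1.7] F [ 0.1  0.3 -0.3] gap 29.9 x [-0.24   0.971 -0.   ] z [ 0. -0. -1.]
tool shift [-54.9   0.2  -0. ]
[ 209  265   96   92 6380] [ 532.  -139.2    7. ]
min [ 535.7 -142.2] cost 1.25
max [ 530.2 -143.7] cost 1.26
```

play_rows(increments=[[[-5, 0, 0, 0, 0, 0], [-7, 0, 0, 0, 0, 0], [-8, 0, 0, 0, 0, 0], [-8, 0, 0, 0, 0, 0], [-8, 0, 0, 0, 0, 0], [-8, 0, 0, 0, 0, 0], [-6, 0, 0, 0, 0, 0], [-4, 0, 0, 0, 0, 0]]])

```text
time_s: 19.98
position: [536.5, -164.8, 1.8]
orientation: [0.0, 0.617, 0.787, -0.0]
force: [-0.0, -0.5, 0.8]
finger_gap: 30.4
gripper_force: 0.1
```

play_rows(increments=[[[2, 0, 0, 0, 0, 0], [8, 0, 0, 0, 0, 0], [10, 0, 0, 0, 0, 0], [10, 0, -10, 0, 0, 0], [0, 0, -30, 0, 0, 0], [0, 0, -30, 0, 0, 0], [0, 0, -30, 0, 0, 0], [0, 0, -30, 0, 0, 0]]])

```text
time_s: 20.65
position: [528.4, -132.9, 134.1]
orientation: [0.0, 0.616, 0.788, 0.0]
force: [0.2, 0.6, -0.4]
finger_gap: 30.1
gripper_force: 0.0
```

play_rows(increments=[[[10, -20, 0, 0, 0, 0], [20, -20, 0, 0, 0, 0], [20, -20, 0, 0, 0, 0], [20, -10, 0, 0, 0, 0], [20, 0, 0, 0, 0, 0], [10, 0, 0, 0, 0, 0], [0, 0, 0, 0, 0, 0], [0, 0, 0, 0, 0, 0]]])

```text
time_s: 21.32
position: [437.4, -53.8, 132.4]
orientation: [0.001, 0.616, 0.788, 0.0]
force: [0.3, -0.1, -0.3]
finger_gap: 30.2
gripper_force: 0.0
```

```bash
python3 - <<'E'
from station import get_image
from disc import *
ims=[]
for n in("top","scene"):
    d=get_image(n);np.savez(n+"9.npz",**d);e=load(n+"9");p=proj(e[1],e[2],(543,-195,7));print(np.round(p));print(disc(e,*p))
    ims.append(cv2.resize(e[0],(400,300)) )
cv2.imwrite("pics/f.png",np.hstack(ims))
E
python3 go.py
```

```text
[330. 222.]
(array([320, 215,  19,  17, 248], dtype=int32), array([329.03629032, 223.00806452]), array([ 541.2, -193.4,    7. ]))
[238. 143.]
(array([230, 138,  16,  13, 166], dtype=int32), array([237.71686747, 143.70481928]), array([ 544.3, -193.2,    7. ]))
t 21.42 p [437.7 -54.7 131.9] F [ 0.8 -0.4 -0.1] gap 30.1 x [-0.241  0.971 -0.   ] z [ 0. -0. -1.]
```

View pics/f.png

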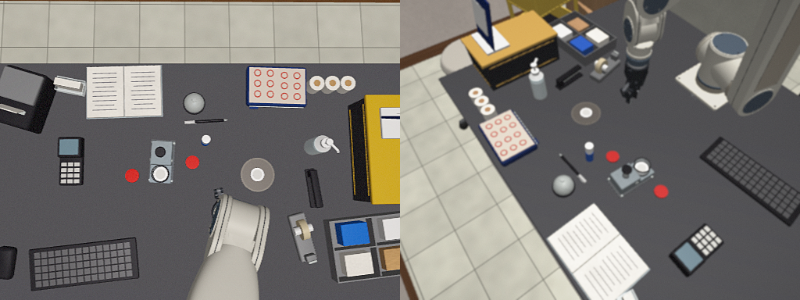

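Both views show the disc centred on the mat at top (257,174) and scene (586,112). Everything else is in place and the robot is clear, so I'm handing in.

```bash
python3 -c "from station import close_job;print(close_job())"
```

```text
the job is handed in; nothing more can be done
None
```

I pressed the plunger fully down once and slid the single disc that came out along the counter to within about 2 mm of the mat's centre. The gripper briefly pressed on the dispenser (about 27 N, under the 40 N limit), nothing else moved in the final views, and I handed in at about 21 s.

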